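# Swap the wrong-shaft clock movement in the kit

### The job

One of the four clock movements in the grey kit tray has a longer shaft than the other three: take it out and lower it, shaft up, into the empty wooden returns box. Take the movement whose shaft matches the three good ones from the stock rack, where they stand on edge, lay it down on its back on the green mat and let go, then take it again by its sides and lower it, shaft up, into the free pocket of the kit tray until it lies flat and fully home. Do not drop a movement into tray or box or let one go over onto its shaft, and leave the other movements and the tools where they are.

Things in the scene. Friction and masses are not known exactly. Their poses are not given: they have to be found in the camera images.
- kit_tray: grey kit tray, 196 x 154 mm, fixed. Origin: centre of underside. Floor 4 mm thick, 2 x 2 pockets at x +-45, y +-34 mm, square to the tray (any quarter turn fits). Corner ribs 10 mm high lean outward: 58.8 mm apart at the floor, 61.6 at the top; the middle 30 mm of each side is open for fingers. Free gap between movements: 34 mm along x, only 12 mm along y, so take them by the x sides.
- pocket0 (a point): centre of a pocket of the kit tray, on its floor, 4 mm above the table
- pocket1 (a point): centre of a pocket of the kit tray, on its floor, 4 mm above the table
- pocket2 (a point): centre of a pocket of the kit tray, on its floor, 4 mm above the table
- pocket3 (a point): centre of a pocket of the kit tray, on its floor, 4 mm above the table
- stock_rack: wooden stock rack, block 212 x 84 x 22 mm, fixed, with three grooves across it at x = -64, 0, +64 mm. Each groove is 19 mm wide (along x), 61 mm long (along y), its floor 6 mm above the table. Origin: centre of its underside. Movements stand in the grooves on edge, 48 mm free between one and the next apart from the shafts.
- returns_box: empty light-wood returns box, 138 x 108 x 30 mm outside, walls and floor 4 mm, open top, fixed. Origin: centre of its underside, x along its 138 mm side.
- kit_a: black clock movement, 56 x 56 x 16 mm, 55 to 100 g, brass shaft 8 mm thick out of the middle of its front. Origin: centre of the back face; z along the shaft, x and y along the sides. Shaft 12 mm long. Starts in one of the tray's pockets on its back, shaft up. Good.
- kit_b: black clock movement, 56 x 56 x 16 mm, 55 to 100 g, brass shaft 8 mm thick out of the middle of its front. Origin: centre of the back face; z along the shaft, x and y along the sides. Shaft 12 mm long. Starts in one of the tray's pockets on its back, shaft up. Good.
- kit_c: black clock movement, 56 x 56 x 16 mm, 55 to 100 g, brass shaft 8 mm thick out of the middle of its front. Origin: centre of the back face; z along the shaft, x and y along the sides. Shaft 12 mm long. Starts in one of the tray's pockets on its back, shaft up. Good.
- kit_long: black clock movement, 56 x 56 x 16 mm, 55 to 100 g, brass shaft 8 mm thick out of the middle of its front. Origin: centre of the back face; z along the shaft, x and y along the sides. Shaft 26 mm long. Starts in one of the tray's pockets on its back, shaft up. The wrong one.
- stock_short: black clock movement, 56 x 56 x 16 mm, 55 to 100 g, brass shaft 8 mm thick out of the middle of its front. Origin: centre of the back face; z along the shaft, x and y along the sides. Shaft 12 mm long. Starts on edge in a rack groove, z (shaft) level along the rack's +x, origin 34 mm and top edge 62 mm above the table. Matches the kit. Stands on its edge by itself; a push on its front 50 mm up, above the shaft, tips it onto its back.
- stock_long: black clock movement, 56 x 56 x 16 mm, 55 to 100 g, brass shaft 8 mm thick out of the middle of its front. Origin: centre of the back face; z along the shaft, x and y along the sides. Shaft 26 mm long. Starts on edge in a rack groove, z (shaft) level along the rack's +x, origin 34 mm and top edge 62 mm above the table. Not wanted.
- stock_extra_long: black clock movement, 56 x 56 x 16 mm, 55 to 100 g, brass shaft 8 mm thick out of the middle of its front. Origin: centre of the back face; z along the shaft, x and y along the sides. Shaft 36 mm long. Starts on edge in a rack groove, z (shaft) level along the rack's +x, origin 34 mm and top edge 62 mm above the table. Not wanted.
- clear_mat (a point): middle of the bare part of the mat, between the robot and the returns box, at table height; free for 55 mm either way along x and y
- loupe: black eye loupe, 33 mm wide, 24 mm high, standing on the mat between tray and returns box. Origin: centre of its underside. Leave alone.
- clock_key: brass double-wing clock key, lying, about 50 x 40 x 10 mm, on the mat between rack and returns box. Origin: about its middle, on the mat. Leave alone.
- tweezers: steel tweezers lying on the robot's side of the mat, 125 x 10 x 5 mm along their x. Origin: middle of the underside. Leave alone.
- screwdriver: thin steel screwdriver lying on the robot's side of the mat, 121 x 11 x 11 mm along its x (66 mm of handle to -x of the origin). Leave alone.
Things that resemble listed ones, but are neither listed nor needed, are in the scene too. Leave any blue, red or turquoise look-alike of the kit_long alone.

How it is judged:
On the way:
1. the matching stock movement lies flat on its back on the mat, shaft up, let go (angle between stock_short's own z axis and vertical below 0.08 rad and height (world z) of stock_short below 0.004 m and linear speed of stock_short below 0.03 m/s and contact force between the fingers and stock_short below 0.05 N and horizontal distance between stock_short and kit_tray above 0.09 m), for 0.2 s.
At the end, for the whole second after the job is handed in: stock_short lies shaft up in the kit tray's free pocket: within 4 mm of its centre, on its floor (origin under 6.5 mm above the tray's underside), level to 0.06 rad. kit_long lies shaft up on the returns box's floor (origin under 8 mm), level to 0.1 rad. Both let go and at rest ((horizontal distance between stock_short and pocket0 below 0.004 m or horizontal distance between stock_short and pocket1 below 0.004 m or horizontal distance between stock_short and pocket2 below 0.004 m or horizontal distance between stock_short and pocket3 below 0.004 m) and z of stock_short in the frame of kit_tray below 0.0065 m and angle between stock_short's own z axis and vertical below 0.06 rad and linear speed of each of stock_short, kit_long below 0.02 m/s and contact force between the fingers and stock_short below 0.05 N and x of kit_long in the frame of returns_box between -0.04 and 0.04 m and y of kit_long in the frame of returns_box between -0.03 and 0.03 m and z of kit_long in the frame of returns_box below 0.008 m and angle between kit_long's own z axis and vertical below 0.1 rad and contact force between the fingers and kit_long below 0.05 N); the robot touches nothing.
It fails at once if a good movement of the kit, or one of the other two in the rack, is shifted by more than 20 mm (distance of any of kit_a, kit_b, kit_c, stock_long, stock_extra_long from where it was at the start of the episode above 0.02 m).
It fails at once if a tool (loupe, clock key, tweezers or screwdriver) is shifted by more than 30 mm (distance of any of loupe, clock_key, tweezers, screwdriver from where it was at the start of the episode above 0.03 m).
It fails at once if either swapped movement is tipped towards its face (its shaft more than 35 degrees below level) (angle between any of kit_long, stock_short's own z axis and vertical above 2.18 rad).
It fails at once if a movement is dropped into the tray or the box (faster than 0.6 m/s within 50 mm of its floor) instead of being lowered ((horizontal distance between stock_short and kit_tray below 0.11 m and z of stock_short in the frame of kit_tray below 0.05 m and linear speed of stock_short above 0.6 m/s) or (horizontal distance between kit_long and returns_box below 0.06 m and z of kit_long in the frame of returns_box below 0.05 m and linear speed of kit_long above 0.6 m/s)).
It also fails if it takes over 64 s, if anything falls off the work surface, if the arm or the gripper's body presses on something with over 40 N, if the wrist force passes 120 N, or if a joint passes its speed limit or range.

### The arm

A 6-joint arm with a two-finger parallel gripper is mounted at the origin on the work surface. World frame = base frame: x ahead of the robot, y to its left, z up, the work surface at z = 0. Lengths are in m, angles in rad, forces in N, time in s.
With the tool pointing down it reaches from about 0.35 to 0.775 m from the base axis. Payload 5.5 kg.
Tool frame: the origin (TCP) lies midway between the tips of the shut fingers; the grasp point (between the pads) lies 19 mm behind it; z points along the fingers, y is the line along which they close (so a half turn about z gives the same grasp; the last joint's range is limited). The gripper opens to 85 mm and grips with 20 to 120 N. Pads are 22 mm wide; open, the fingers measure 114 mm over their backs; the gripper's body (76 mm by 85 mm) begins 54 mm behind the grasp point. The pads swing forward as they close: fully open they stand 13 mm farther back than shut.
Start: joints at [1.207, 0.313, 0.046, 1.304, 0, 1.431], TCP at [0.128, 0.561, 0.231] pointing down, gripper open.
Joint ranges: [-2.76, 2.76], [-0.86, 1.69], [-1.03, 1.26], [-2.2, 2.34], [-1.47, 1.5], [-3.14, 3.14]. Speed limits (rad/s): [2.57, 2.57, 3.14, 3.14, 3.14, 3.14].

### API

Orientations are given as a unit quaternion [w, x, y, z].
In Python, from workcell import env gives the robot as it stands.
- The arm moves only by the tool move_arm, never from a script. Its argument "targets" is a list of rows, each a list of 3 entries, a list of its own where there are three numbers: the shift along the tool's x, y, z in mm, then the turn, a rotation vector about the tool's x, y, z in units of 10 degrees (1.0 is 10 degrees), then the closure, from -1 (fully open) to 1 (shut). In form: [[[dx, dy, dz], [ax, ay, az], gripper], ...]. A call has 1 to 5 rows; each row is the pose to reach, as a shift and turn from the pose commanded when the call began, along the tool's axes at that moment; what a row does not reach only later rows make up. A row lasts 1/8 s, in which the tool goes at most 62.5 mm and 10.7 degrees, less where a joint would pass 70% of its speed; a pose out of reach is approached as far as the arm can. A call with a gripper value outside its range is refused whole. The fingers move at their own pace and stop on an object; "squeeze" is the grip in N (left out, the last holds). Time passes only in rows, so rows that repeat a pose let the fingers close. It gives the time, the measured TCP pose, the force, the opening and the grip force at its end, in the units of the state.
- env.get_state(): the state, without advancing time (a new reading comes with each control period).
- env.read_camera(name): name is "scene" or "top" or "wrist"; returns a dict with "pixels" (480x640x3 uint8, red, green, blue), "fovy" (degrees; the focal length in pixels is half the picture's height over the tangent of half this angle, whatever the lens; pixels are square), "cx", "cy" (the principal point, pixels), "extrinsics" (4x4, takes a point from world to camera coordinates); the wrist camera has in their place "mount" (4x4, takes a point from camera to tool coordinates, whose origin is the TCP and whose axes are the flange's). Camera axes: x right, y up, looking along -z (the intrinsics and any distortion apply to the point x, -y, -z); pixel columns grow to the right and rows downward; lengths in m; the calibration is good to about 2 mm. A picture is of the moment at which its call begins: read the wrist's pose just before it. There is no depth.
- env.hand_in(): hands the job in; it is judged then, once.
Trained networks look in a picture, given as the dict that the camera call returned (one of the last four; its "shot" number tells which), for a name from the list of things; names that differ only in an ending like _2 or _b are one class to them, and where a whole thing is asked for, a point or a joint stands for the part that bears it (a point fixed in the world has none). Each returns a list of dicts, best first, with "confidence" (0 to 1); they miss things now and then, are a little off and sometimes report something else, mostly with a low value. They report only what shows in the picture. A call takes as long as a camera call. They do not tell look-alikes from the thing itself.
- env.spot_in(thing, picture): "centre" ([x, y, z] in m, in world coordinates, good to about 4 mm: the middle of the surface that is visible of it).
- env.regions_of(thing, picture): "mask" (480x640 bool, what is visible of it).
- env.landmark_of(thing, picture): "centre" ([x, y, z] in m, in world coordinates, good to about 4 mm: a listed point, or the origin of a listed thing).
The state is a dict: "clock": time; "joint_pos": joint angles; "qvel": joint speeds; "tau": joint torques, N m; "tcp_pos": TCP position; "orientation": TCP orientation; "wrist_force": force on the tool from outside, world axes, zero at the start; "ft_torque": the same for the moment, N m; "finger_gap": finger opening in m; "grip_force": force on a finger pad.
Only numpy, scipy, OpenCV 4.12 (cv2) and the standard library are available. Lean on these libraries where they do the work, as an engineer would, in place of code of your own. Each camera call takes 0.05 s, during which the arm holds its last target. There are 200 camera calls.

## Working session

There is one attempt and no reset: what is moved stays moved. The work goes in short steps, Python scripts to look and compute and a tool call to move; the robot and the scene stay as the last step left them, time stands still between calls to the robot, and variables do not carry over. Pictures are saved under pics/ and viewed, at most 10 in all, crops included, and the job is handed in when it is done.

Besides the shell and the picture viewer there is one more tool, called after "Emit:" by a JSON object that holds its "name" and its "arguments", one argument or row to a line. move_arm: Moves the arm, as the interface text tells. Its arguments: {"type":"object","properties":{"targets":{"type":"array","items":{"type":"array"}},"squeeze":{"type":"number"}},"required":["targets"]}

```bash
mkdir -p pics; ls; cat > h.py <<'E'
import numpy as np, cv2
from workcell import env
from scipy.spatial.transform import Rotation as R
def shot(n,save=None):
    p=env.read_camera(n)
    if save: cv2.imwrite('pics/'+save,p['pixels'][:,:,::-1])
    return p
def ray(p,uv):
    f=240/np.tan(np.radians(p['fovy'])/2)
    E=np.array(p['extrinsics']); d=np.array([(uv[0]-p['cx'])/f,-(uv[1]-p['cy'])/f,-1.])
    return -E[:3,:3].T@E[:3,3], E[:3,:3].T@d
def atz(p,uv,z):
    o,d=ray(p,uv); return o+d*(z-o[2])/d[2]
def proj(p,X):
    f=240/np.tan(np.radians(p['fovy'])/2)
    E=np.array(p['extrinsics']); c=E[:3,:3]@np.array(X)+E[:3,3]
    return np.array([p['cx']-f*c[0]/c[2],p['cy']+f*c[1]/c[2]])
E
python3 - <<'E'
from h import *
for n in ['top','scene']:
    p=shot(n,n+'0.png'); print(n,{k:v for k,v in p.items() if k!='pixels'})
    for t in ['kit_tray','stock_rack','returns_box','kit_long','stock_short','stock_long','stock_extra_long','pocket0','clear_mat','loupe','clock_key','tweezers','screwdriver']:
        try:
            for r in env.landmark_of(t,p)[:8]: print(t,np.round(r['centre'],3),round(r['confidence'],2),np.round(proj(p,r['centre'])))
        except Exception as e: print(t,e)
print(env.get_state())
E
```

```text
pics
top {'fovy': 44.28647763206894, 'cx': 314.29891675343623, 'cy': 229.82412185010455, 'extrinsics': array([[ 0.01920025, -0.99973459,  0.01273202,  0.04276179],
       [ 0.98968259,  0.02081254,  0.1417576 , -0.58066221],
       [-0.14198497,  0.00987888,  0.98981952, -1.29422726],
       [ 0.        ,  0.        ,  0.        ,  1.        ]]), 'shot': 1}
kit_tray [ 0.553  0.259 -0.001] 0.75 [226. 242.]
stock_rack [ 0.577 -0.26   0.001] 0.77 [448. 236.]
stock_rack [ 0.503 -0.252  0.033] 0.16 [449. 266.]
returns_box [ 0.636 -0.012  0.001] 0.66 [343. 209.]
kit_long [0.625 0.406 0.003] 0.8 [164. 210.]
kit_long [0.466 0.426 0.   ] 0.8 [152. 278.]
kit_long [ 0.595  0.292 -0.   ] 0.73 [213. 224.]
kit_long [ 0.742  0.389 -0.005] 0.69 [174. 162.]
kit_long [ 0.506 -0.249  0.03 ] 0.68 [447. 265.]
kit_long [ 0.576 -0.262  0.   ] 0.58 [449. 237.]
stock_short [ 0.57  -0.263  0.037] 0.88 [454. 237.]
stock_short [0.509 0.223 0.002] 0.5 [241. 261.]
stock_short [ 0.638 -0.277  0.035] 0.47 [459. 208.]
stock_long [ 0.507 -0.251  0.033] 0.66 [448. 265.]
pocket0 [0.6   0.226 0.005] 0.94 [241. 222.]
poc
[... 2240 characters left out ...]
'joint_pos': array([ 1.20742693e+00,  3.13191226e-01,  4.60980098e-02,  1.30361045e+00,
       -1.07658867e-05,  1.43118812e+00]), 'qvel': array([-7.61356976e-05, -1.04937938e-03,  1.73513450e-03, -6.71465875e-04,
       -7.14221297e-05, -1.04281099e-03]), 'tau': array([-2.01735515e-03, -4.80466032e+01,  2.98809975e+01,  4.81083152e-04,
       -1.99104690e-06,  6.85640472e-06]), 'tcp_pos': array([0.12762135, 0.56069402, 0.23132736]), 'orientation': array([1.67429309e-05, 1.11647334e-01, 9.93747891e-01, 4.35341399e-05]), 'wrist_force': array([0.17795441, 0.58159157, 0.79269982]), 'ft_torque': array([ 0.00224395, -0.01212413,  0.0362667 ]), 'grip_force': 0.0, 'finger_gap': 0.08540497213598496}
```

```bash
python3 - <<'E'
import cv2
s=cv2.imread('pics/scene0.png');t=cv2.imread('pics/top0.png')
cv2.imwrite('pics/c1.png',cv2.resize(s[100:440,100:560],(800,591),interpolation=cv2.INTER_CUBIC))
cv2.imwrite('pics/c2.png',cv2.resize(t[130:340,120:500],(800,442),interpolation=cv2.INTER_CUBIC))
E
```

```text
(no output)
```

View pics/c1.png

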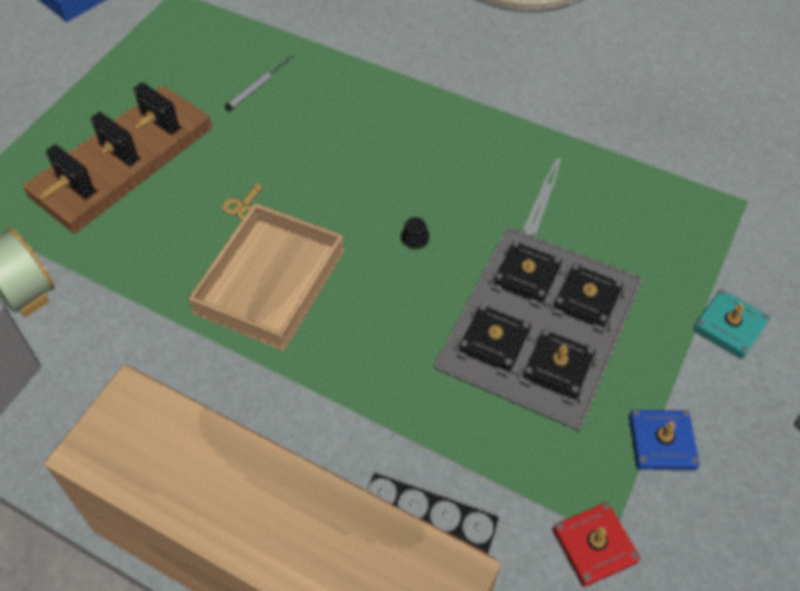

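View pics/c2.png

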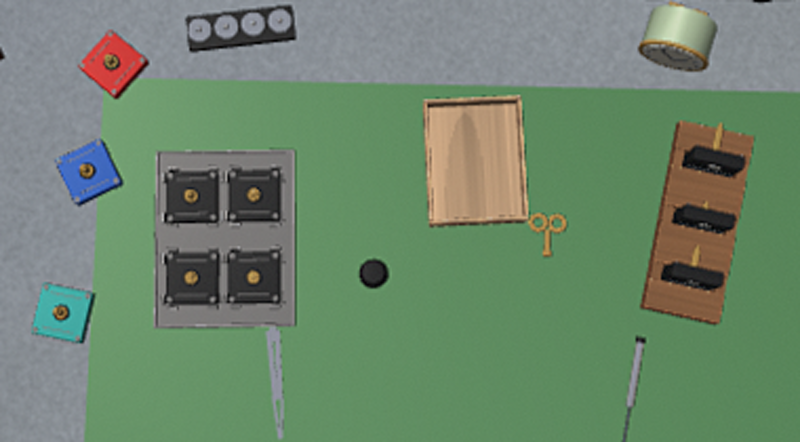

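The scene shows the long shaft in the tray at c1 (560,355), which is scene pixel (422,304). The network puts kit_long at (0.595, 0.292), which matches; the other three tray shafts at c1 (528,266), (590,290) and (495,332) are stubs. In the rack, the middle movement at c1 (115,140) has the shortest shaft, so it is stock_short at (0.57, -0.265). The other two show longer shafts. The blue, red and turquoise movements lie outside the tray and stay untouched.

Next I measure the angles and zoom in to confirm.

```bash
cat >> h.py <<'E'
def rect(p,mask,z):
    c=max(cv2.findContours(mask.astype(np.uint8),0,2)[0],key=cv2.contourArea)[:,0]
    P=np.array([atz(p,q,z)[:2] for q in c])*1000
    (x,y),(w,h),a=cv2.minAreaRect(P.astype(np.float32)); return np.round([x,y,w,h,a],1)
E
python3 - <<'E'
from h import *
p=shot('top')
for t,z in [('kit_tray',.004),('stock_rack',.022),('returns_box',.03),('kit_long',.02),('stock_short',.062)]:
    for r in env.regions_of(t,p)[:7]: 
        m=r['mask']; print(t,round(r['confidence'],2),np.round(np.argwhere(m).mean(0)[::-1]),rect(p,m,z))
for t in ['stock_short','stock_long','stock_extra_long','kit_long']:
    for r in env.spot_in(t,p)[:5]: print(t,np.round(r['centre'],3),round(r['confidence'],2))
s=cv2.imread('pics/scene0.png')
a=cv2.resize(s[220:350,360:480],(480,520),interpolation=2);b=cv2.resize(s[130:240,110:240],(314,265),interpolation=2)
a[:265,:0]=0
o=np.zeros((520,794,3),np.uint8);o[:,:480]=a;o[:265,480:]=b;cv2.imwrite('pics/c3.png',o)
E
```

```text
kit_tray 0.84 [226. 243.] [552.2 256.8 197.8 154.9   1.8]
stock_rack 0.65 [449. 237.] [ 578.2 -260.9   90.4  214.4   78.3]
stock_rack 0.35 [460. 205.] [ 646.7 -283.8   54.5   62.4   43.3]
returns_box 0.84 [345. 206.] [638.9 -15.3 141.4 110.9   3.9]
kit_long 0.9 [150. 278.] [464.4 424.   57.9  55.   79.9]
kit_long 0.89 [162. 211.] [619.2 406.1  59.7  58.   26. ]
kit_long 0.86 [174. 160.] [741.1 384.   60.6  55.5  51.4]
kit_long 0.73 [211. 223.] [592.6 290.8  59.   57.5   2.3]
stock_short 0.79 [455. 233.] [ 576.8 -259.2   63.9   26.5   77. ]
stock_short [ 0.577 -0.258  0.066] 0.82
stock_short [0.504 0.285 0.018] 0.32
stock_short [ 0.511 -0.25   0.063] 0.31
stock_long [ 0.512 -0.255  0.06 ] 0.82
stock_extra_long [ 0.648 -0.279  0.062] 0.71
kit_long [0.741 0.384 0.014] 0.93
kit_long [0.623 0.403 0.016] 0.79
kit_long [0.595 0.29  0.016] 0.64
kit_long [0.469 0.42  0.014] 0.56
```

View pics/c3.png

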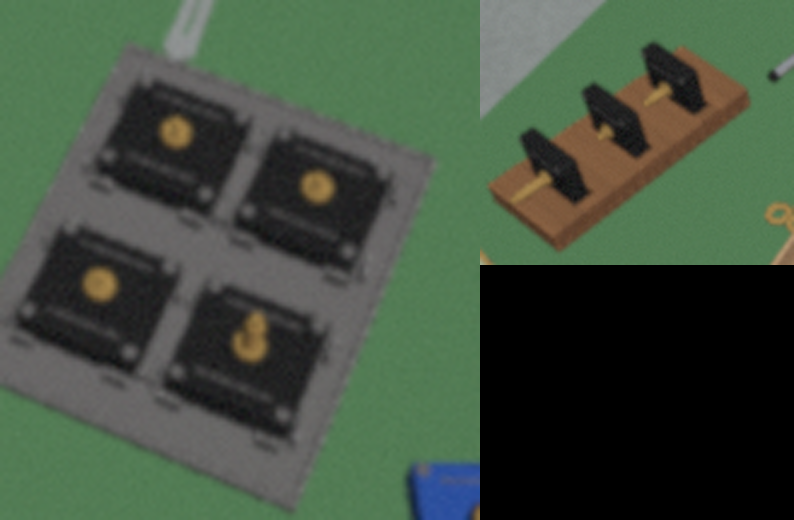

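Confirmed: the long shaft is in the tray pocket at c3 (250,335), the +x,+y pocket. The stock movement with the 12 mm shaft is the middle one in the rack.

```bash
cat >> h.py <<'E'
def plan(x,y,z,psi,tilt=0,st=None):
    """mm, degrees: psi yaw of tool x; tilt about tool y after"""
    s=st or env.get_state(); w=s['orientation']; C=R.from_quat([w[1],w[2],w[3],w[0]])
    t=np.radians(psi); M=np.array([[np.cos(t),np.sin(t),0],[np.sin(t),-np.cos(t),0],[0,0,-1]]).T
    T=R.from_matrix(M)*R.from_euler('y',tilt,degrees=True)
    d=C.inv().apply(np.array([x,y,z])-np.array(s['tcp_pos'])*1000); r=(C.inv()*T).as_rotvec(degrees=True)/10
    print('shift',np.round(d,1),'turn',np.round(r,2),'t',round(s['clock'],2),'tcp',np.round(np.array(s['tcp_pos'])*1000,1),'gap',round(s['finger_gap']*1000,1),'F',np.round(s['wrist_force'],1))
E
python3 -c "
from h import *
plan(595.5,291.5,150,91.8)"
```

```text
shift [-515.9 -158.6   81.3] turn [ 0.   -0.    7.54] t 1.9 tcp [127.6 560.7 231.3] gap 85.4 F [ 0.1 -0.1 -0.5]
```

Emit:
{"name": "move_arm", "arguments": {
  "targets": [
    [[-57,-18,9],[0,0,0.84],-0.6],
    [[-115,-35,18],[0,0,1.7],-0.6],
    [[-172,-53,27],[0,0,2.5],-0.6],
    [[-229,-71,36],[0,0,3.4],-0.6],
    [[-287,-88,45],[0,0,4.2],-0.6]
  ],
  "squeeze": 40
}}

```text
clock: 2.52
tcp_pos: [0.3895, 0.4101, 0.1863]
orientation: [0.0, 0.462, 0.887, 0.0]
wrist_force: [1.0, 1.2, 0.3]
finger_gap: 0.0685
grip_force: 0.0
```

```bash
python3 -c "
from h import *
plan(595.5,291.5,150,91.8)"
```

```text
shift [-215.2  101.    36.3] turn [ 0.   -0.    3.31] t 2.52 tcp [389.5 410.1 186.3] gap 68.5 F [1.  1.2 0.3]
```

Emit:
{"name": "move_arm", "arguments": {
  "targets": [
    [[-54,25,9],[0,0,0.83],-0.6],
    [[-108,50,18],[0,0,1.66],-0.6],
    [[-162,76,27],[0,0,2.5],-0.6],
    [[-215,101,36],[0,0,3.31],-0.6],
    [[-215,101,36],[0,0,3.31],-0.6]
  ]
}}

```text
clock: 3.15
tcp_pos: [0.5975, 0.2905, 0.1484]
orientation: [0.0, 0.696, 0.718, -0.001]
wrist_force: [-0.5, 0.9, 0.6]
finger_gap: 0.0684
grip_force: 0.0
```

```bash
cat >> h.py <<'E'
def wshot(save=None):
    s=env.get_state(); p=env.read_camera('wrist'); w=s['orientation']
    T=np.eye(4); T[:3,:3]=R.from_quat([w[1],w[2],w[3],w[0]]).as_matrix(); T[:3,3]=s['tcp_pos']
    p['extrinsics']=np.linalg.inv(T@np.array(p['mount']))
    if save: cv2.imwrite('pics/'+save,p['pixels'][:,:,::-1])
    return p
E
python3 - <<'E'
from h import *
p=wshot('w1.png')
q=dict(p)
for f in ['landmark_of','spot_in','regions_of']:
  for r in getattr(env,f)('kit_long',q)[:4]:
    if f=='regions_of': print(rect(p,r['mask'],.02),r['confidence'],r['mask'].sum())
    else: print(f,np.round(r['centre'],4),r['confidence'],proj(p,r['centre']))
plan(595.5,291.5,3,91.8)
E
```

```text
landmark_of [ 0.7457  0.3868 -0.0036] 0.82 [515.71847598 112.86912774]
landmark_of [0.5894 0.2918 0.0043] 0.67 [316.59045652 225.39425311]
landmark_of [ 0.4647  0.4284 -0.0017] 0.61 [156.08641097  42.1291755 ]
landmark_of [0.6174 0.4065 0.005 ] 0.59 [357.23197179  78.67208945]
spot_in [0.4727 0.4248 0.0174] 0.91 [155.1732557   40.38573044]
spot_in [0.6141 0.4076 0.0151] 0.9 [353.98072632  74.28115151]
spot_in [0.7369 0.387  0.0137] 0.8 [516.21969921 110.07628876]
spot_in [0.5904 0.2956 0.0167] 0.62 [317.53706229 224.21951158]
[619.  406.9  55.2  55.1  27.1] 0.92 6366
[593.5 294.2  55.4  56.7   2.9] 0.74 4805
[736.9 387.2  58.6  57.4  50.5] 0.59 6484
[469.1 425.7  55.5  59.3  79.6] 0.58 6861
shift [ -2.9   2.1 147.5] turn [-0.   -0.    0.04] t 3.35 tcp [593.4 294.2 150.5] gap 68.1 F [-0.9  0.  -0.5]
```

View pics/w1.png

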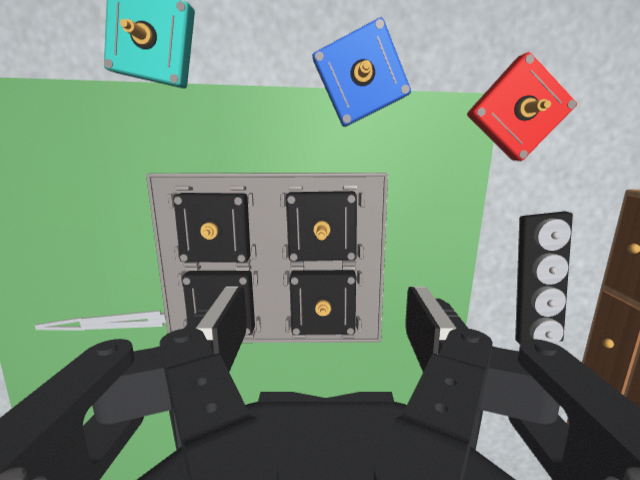

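The wrist view shows kit_long at (322,231), the free gaps on its x sides, and both fingers clear of it. The arm was still settling when the picture was taken, so I measure once more.

```bash
python3 - <<'E'
from h import *
p=wshot()
for r in env.regions_of('kit_long',p)[:4]: print(rect(p,r['mask'],.02),r['confidence'])
for r in env.regions_of('kit_tray',p)[:1]: print(rect(p,r['mask'],.004),r['confidence'])
for r in env.landmark_of('pocket0',p)[:4]: print(np.round(r['centre'],4))
plan(595.5,292,60,91.8)
E
```

```text
[618.9 407.   56.2  55.2  28. ] 0.83
[593.3 294.4  55.9  56.6   2.6] 0.74
[468.9 425.9  55.5  59.2  79.6] 0.73
[550.3 257.  196.9 155.7   1.9] 0.91
shift [-2.8  1.8 91. ] turn [ 0.   -0.    0.04] t 3.55 tcp [593.5 294.7 151. ] gap 68.3 F [-0.   1.1  0.6]
```

Emit:
{"name": "move_arm", "arguments": {
  "targets": [
    [[-2,1,50],[0,0,0],-0.6],
    [[-2,1,90],[0,0,0],-0.6],
    [[-2,1,120],[0,0,0],-0.6],
    [[-2,1,140],[0,0,0],-0.6],
    [[-2,1,148],[0,0,0],-0.6]
  ]
}}

```text
clock: 4.18
tcp_pos: [0.5941, 0.292, 0.0012]
orientation: [-0.0, 0.694, 0.72, -0.001]
wrist_force: [-0.0, 0.0, -0.5]
finger_gap: 0.0682
grip_force: 0.0
```

Emit:
{"name": "move_arm", "arguments": {
  "targets": [
    [[0,0,0],[0,0,0],-0.6],
    [[0,0,0],[0,0,0],-0.2],
    [[0,0,0],[0,0,0],0.1],
    [[0,0,0],[0,0,0],0.1],
    [[0,0,0],[0,0,0],0.1]
  ],
  "squeeze": 40
}}

```text
clock: 4.8
tcp_pos: [0.5962, 0.2922, 0.0038]
orientation: [0.0, 0.694, 0.72, 0.001]
wrist_force: [-1.3, -0.7, 5.5]
finger_gap: 0.055
grip_force: 44.6
```

Emit:
{"name": "move_arm", "arguments": {
  "targets": [
    [[0,0,-8],[0,0,0],0.1],
    [[0,0,-25],[0,0,0],0.1],
    [[0,0,-50],[0,0,0],0.1],
    [[0,0,-75],[0,0,0],0.1],
    [[0,0,-80],[0,0,0],0.1]
  ]
}}

```text
clock: 5.42
tcp_pos: [0.5972, 0.2922, 0.0854]
orientation: [0.001, 0.694, 0.72, 0.002]
wrist_force: [0.0, -0.6, -0.8]
finger_gap: 0.0551
grip_force: 43.9
```

```bash
python3 -c "
from h import *
plan(638.5,-15.5,83,93)"
```

```text
shift [-309.    30.2    2.1] turn [ 0.03 -0.01 -0.09] t 5.42 tcp [597.2 292.2  85.4] gap 55.1 F [ 0.  -0.6 -0.8]
```

Emit:
{"name": "move_arm", "arguments": {
  "targets": [
    [[-50,5,0],[0,0,0],0.1],
    [[-105,10,0],[0,0,0],0.1],
    [[-160,16,0],[0,0,0],0.1],
    [[-215,21,1],[0,0,0],0.1],
    [[-262,26,2],[0,0,0],0.1]
  ]
}}

```text
clock: 6.05
tcp_pos: [0.6306, 0.0287, 0.0798]
orientation: [-0.0, 0.694, 0.72, -0.0]
wrist_force: [0.8, -0.2, -1.3]
finger_gap: 0.055
grip_force: 43.9
```

Emit:
{"name": "move_arm", "arguments": {
  "targets": [
    [[-30,3,0],[0,0,0],0.1],
    [[-44,4,0],[0,0,0],0.1],
    [[-47,4,0],[0,0,0],0.1],
    [[-47,4,0],[0,0,0],0.1]
  ]
}}

```text
clock: 6.55
tcp_pos: [0.6363, -0.015, 0.0801]
orientation: [-0.0, 0.694, 0.72, 0.0]
wrist_force: [0.4, 1.1, -0.3]
finger_gap: 0.0545
grip_force: 43.9
```

```bash
python3 -c "
from h import *
p=wshot('w2.png')
for r in env.regions_of('returns_box',p)[:2]: print(rect(p,r['mask'],.03),r['confidence'])
plan(638.5,-15.5,4,93)"
```

```text
[639.2  -7.6 136.9  93.9   3.8] 0.9
shift [-1.   2.1 76.2] turn [-0.   -0.   -0.08] t 6.65 tcp [636.4 -14.6  80.2] gap 55.1 F [-0.7 -0.1 -0.3]
```

View pics/w2.png

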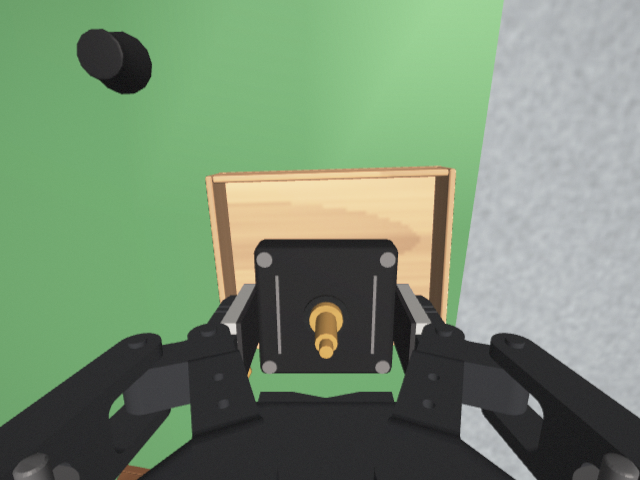

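The wrist view shows kit_long held level with its shaft at (325,330), above the returns box interior. Lowering it now.

Emit:
{"name": "move_arm", "arguments": {
  "targets": [
    [[-1,2,25],[0,0,0],0.1],
    [[-1,2,50],[0,0,0],0.1],
    [[-1,2,66],[0,0,0],0.1],
    [[-1,2,73],[0,0,0],0.1],
    [[-1,2,76],[0,0,0],0.1]
  ]
}}

```text
clock: 7.28
tcp_pos: [0.6389, -0.0167, 0.0043]
orientation: [0.0, 0.694, 0.72, 0.0]
wrist_force: [0.8, -0.6, -1.3]
finger_gap: 0.055
grip_force: 43.9
```

Emit:
{"name": "move_arm", "arguments": {
  "targets": [
    [[0,0,0.5],[0,0,0],0.1],
    [[0,0,0.5],[0,0,0],0.1],
    [[0,0,0],[0,0,0],-0.2],
    [[0,0,0],[0,0,0],-0.6],
    [[0,0,0],[0,0,0],-0.6]
  ]
}}

```text
clock: 7.9
tcp_pos: [0.6388, -0.017, 0.0046]
orientation: [0.0, 0.694, 0.72, 0.0]
wrist_force: [0.4, -0.4, 0.4]
finger_gap: 0.0681
grip_force: 0.0
```

Emit:
{"name": "move_arm", "arguments": {
  "targets": [
    [[0,0,-30],[0,0,0],-0.6],
    [[0,0,-80],[0,0,0],-0.6],
    [[0,0,-130],[0,0,0],-0.7],
    [[0,0,-165],[0,0,-0.8],-0.8],
    [[0,0,-165],[0,0,-1.8],-0.8]
  ]
}}

```text
clock: 8.52
tcp_pos: [0.641, -0.0173, 0.1737]
orientation: [0.003, 0.571, 0.821, 0.002]
wrist_force: [0.3, -0.6, -0.5]
finger_gap: 0.0773
grip_force: 0.0
```

```bash
python3 -c "
from h import *
plan(577.5,-262,180,168.3)"
```

```text
shift [-207.3 -144.7   -6.5] turn [ 0.02  0.04 -5.79] t 8.53 tcp [641.  -17.3 173.7] gap 77.3 F [ 0.3 -0.6 -0.5]
```

Emit:
{"name": "move_arm", "arguments": {
  "targets": [
    [[-35,-24,0],[0,0,-0.95],-0.8],
    [[-70,-48,0],[0,0,-1.9],-0.8],
    [[-105,-72,-2],[0,0,-2.8],-0.8],
    [[-140,-96,-4],[0,0,-3.8],-0.8],
    [[-175,-120,-6],[0,0,-4.7],-0.8]
  ]
}}

```text
clock: 9.15
tcp_pos: [0.5856, -0.2238, 0.1755]
orientation: [0.0, 0.196, 0.981, 0.0]
wrist_force: [0.2, -0.9, 0.3]
finger_gap: 0.077
grip_force: 0.0
```

```bash
python3 -c "
from h import *
plan(577.5,-262,180,168.3)"
```

```text
shift [ -7.2 -38.4  -4.5] turn [ 0.    0.   -1.09] t 9.15 tcp [ 585.6 -223.8  175.5] gap 77.0 F [ 0.2 -0.9  0.3]
```

Emit:
{"name": "move_arm", "arguments": {
  "targets": [
    [[-4,-20,-2],[0,0,-0.6],-0.8],
    [[-7,-37,-4],[0,0,-1.0],-0.8],
    [[-7,-37,-4],[0,0,-1.09],-0.8],
    [[-7,-37,-4],[0,0,-1.09],-0.8]
  ]
}}

```text
clock: 9.65
tcp_pos: [0.5781, -0.2587, 0.1792]
orientation: [-0.0, 0.105, 0.994, 0.0]
wrist_force: [1.1, 0.2, 0.6]
finger_gap: 0.0769
grip_force: 0.0
```

```bash
python3 - <<'E'
from h import *
p=wshot('w3.png')
for t in ['stock_short','stock_long']:
  for r in env.regions_of(t,p)[:3]: print(t,rect(p,r['mask'],.062),np.round(r['confidence'],2),np.argwhere(r['mask']).mean(0)[::-1])
  for r in env.landmark_of(t,p)[:3]: print(t,np.round(r['centre'],4),np.round(r['confidence'],2),proj(p,r['centre']))
for r in env.regions_of('stock_rack',p)[:1]: print(rect(p,r['mask'],.022),r['confidence'])
plan(577.5,-262,180,168.3)
E
```

```text
stock_short [ 575.2 -263.    55.3   29.    79.3] 0.7 [319.29050279 230.48882682]
stock_short [ 0.5686 -0.2603  0.038 ] 0.84 [321.00919711 217.82538551]
stock_long [ 525.9 -253.1   56.3   37.6   77.1] 0.79 [318.13647059 154.75952941]
stock_long [ 0.5066 -0.247   0.0353] 0.81 [320.88652954 138.3221462 ]
stock_long [ 0.638  -0.0195  0.0035] 0.39 [587.56748139 229.02636894]
stock_long [ 0.4543  0.003  -0.0019] 0.39 [606.99326059   7.70861204]
[ 578.1 -262.8   84.8  212.6   78.6] 0.8
shift [ 0.1 -3.4 -0.7] turn [ 0.   -0.   -0.03] t 9.95 tcp [ 578.3 -258.6  179.3] gap 77.0 F [0.1 0.  1.2]
```

View pics/w3.png

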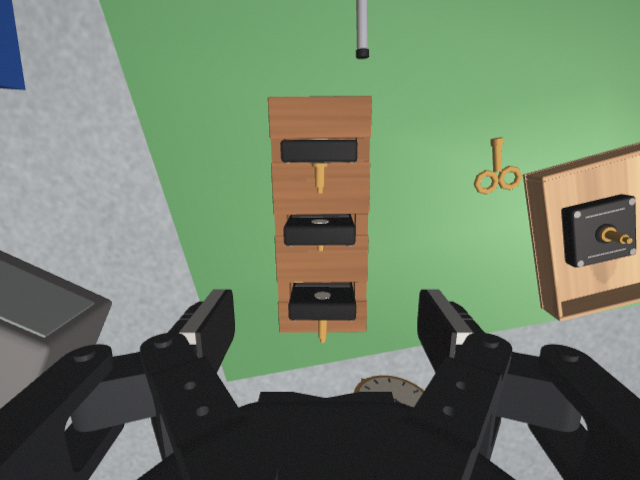

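The wrist view shows stock_short at (320,230), the middle one, with a stub of shaft. The long-shafted neighbours at (319,150) and (322,300) are clear of the fingers. kit_long stands shaft up in the box at (600,230).

Emit:
{"name": "move_arm", "arguments": {
  "targets": [
    [[-0.5,-4,45],[0,0,-0.03],-0.8],
    [[-0.5,-4,90],[0,0,-0.03],-0.8],
    [[-0.5,-4,125],[0,0,-0.03],-0.8],
    [[-0.5,-4,147],[0,0,-0.03],-0.8],
    [[-0.5,-4,155],[0,0,-0.03],-0.8]
  ]
}}

```text
clock: 10.58
tcp_pos: [0.5768, -0.2624, 0.0226]
orientation: [-0.001, 0.102, 0.995, 0.001]
wrist_force: [-0.1, -0.2, -1.2]
finger_gap: 0.077
grip_force: 0.0
```

Emit:
{"name": "move_arm", "arguments": {
  "targets": [
    [[0,0,0],[0,0,0],-0.8],
    [[0,0,0],[0,0,0],-0.2],
    [[0,0,0],[0,0,0],0.1],
    [[0,0,0],[0,0,0],0.1],
    [[0,0,0],[0,0,0],0.1]
  ],
  "squeeze": 50
}}

```text
clock: 11.2
tcp_pos: [0.5789, -0.264, 0.0259]
orientation: [0.001, 0.102, 0.995, -0.001]
wrist_force: [0.4, 0.9, 5.7]
finger_gap: 0.0551
grip_force: 53.5
```

Emit:
{"name": "move_arm", "arguments": {
  "targets": [
    [[0,0,-12],[0,0,0],0.1],
    [[0,0,-35],[0,0,0],0.1],
    [[0,0,-65],[0,0,0],0.1],
    [[0,0,-90],[0,0,0],0.1],
    [[0,0,-95],[0,0,0],0.1]
  ]
}}

```text
clock: 11.82
tcp_pos: [0.5786, -0.2639, 0.1216]
orientation: [0.002, 0.102, 0.995, -0.001]
wrist_force: [1.0, -0.2, -1.7]
finger_gap: 0.055
grip_force: 53.9
```

```bash
python3 -c "
from h import *
plan(479,0,110,181.9)
print(np.round(wshot()['mount'],3))"
```

```text
shift [151.2 238.2  10.9] turn [-0.01  0.02 -1.36] t 11.82 tcp [ 578.6 -263.9  121.6] gap 55.0 F [ 1.  -0.2 -1.7]
[[ 0.001  0.966  0.26   0.066]
 [ 1.    -0.001 -0.     0.   ]
 [-0.     0.26  -0.966 -0.142]
 [ 0.     0.     0.     1.   ]]
```

Emit:
{"name": "move_arm", "arguments": {
  "targets": [
    [[25,40,1],[0,0,-0.2],0.1],
    [[53,84,3],[0,0,-0.5],0.1],
    [[82,128,5],[0,0,-0.8],0.1],
    [[110,172,7],[0,0,-1.1],0.1],
    [[135,212,8],[0,0,-1.36],0.1]
  ]
}}

```text
clock: 12.5
tcp_pos: [0.4865, -0.0265, 0.1099]
orientation: [-0.001, -0.017, 1.0, 0.0]
wrist_force: [0.6, -0.0, -0.7]
finger_gap: 0.0553
grip_force: 53.9
```

Emit:
{"name": "move_arm", "arguments": {
  "targets": [
    [[10,16,0],[0,0,0],0.1],
    [[15,25,0],[0,0,0],0.1],
    [[15,25,0],[0,0,0],0.1],
    [[15,25,0],[0,0,0],0.1]
  ]
}}

```text
clock: 13.0
tcp_pos: [0.4736, -0.0048, 0.1113]
orientation: [0.0, -0.016, 1.0, -0.0]
wrist_force: [-0.6, 0.0, -1.1]
finger_gap: 0.0553
grip_force: 53.9
```

```bash
python3 -c "
from h import *
p=wshot('w4.png')
plan(479,0,60,181.9,-40)"
```

```text
shift [-5.6  4.7 51.3] turn [-0.01 -4.   -0.01] t 13.05 tcp [473.6  -4.9 111.3] gap 55.2 F [-0.3 -0.8 -1. ]
```

View pics/w4.png

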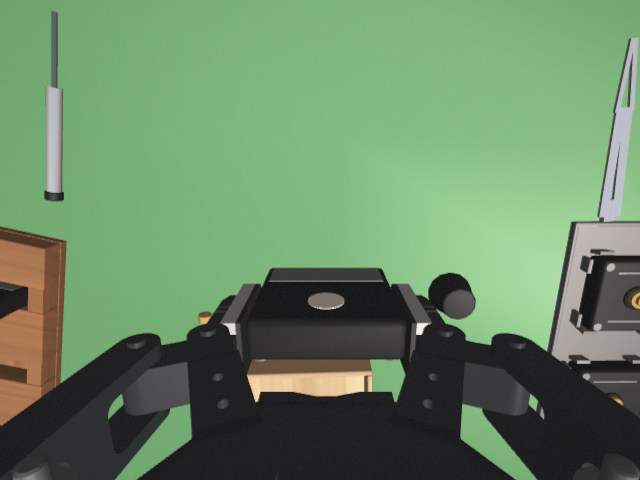

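The wrist view shows stock_short held upright at (325,310) between the pads, over bare mat. The loupe at (452,297) is clear. Next I lean the movement back 40° and lower it.

Emit:
{"name": "move_arm", "arguments": {
  "targets": [
    [[-2,1,10],[0,-0.8,0],0.1],
    [[-4,2,20],[0,-1.6,0],0.1],
    [[-5,3,30],[0,-2.4,0],0.1],
    [[-5,4,40],[0,-3.2,0],0.1],
    [[-5,5,51],[0,-4,0],0.1]
  ]
}}

```text
clock: 13.68
tcp_pos: [0.5188, -0.0053, 0.0967]
orientation: [0.319, -0.017, 0.947, 0.008]
wrist_force: [1.1, 0.2, -1.7]
finger_gap: 0.0552
grip_force: 55.1
```

Emit:
{"name": "move_arm", "arguments": {
  "targets": [
    [[0,0,0],[0,0,0],0.1],
    [[0,0,0],[0,0,0],0.1]
  ]
}}

```text
clock: 13.92
tcp_pos: [0.5126, -0.0032, 0.0908]
orientation: [0.312, -0.017, 0.95, 0.01]
wrist_force: [-0.6, 0.7, -1.4]
finger_gap: 0.0554
grip_force: 55.1
```

```bash
python3 -c "
from h import *
plan(479,0,21.5,181.9,-40)"
```

```text
shift [68.1  3.8 36. ] turn [ 0.05 -0.36 -0.01] t 13.93 tcp [512.6  -3.2  90.8] gap 55.4 F [-0.6  0.7 -1.4]
```

```bash
python3 -c "
from h import *
print(env.get_state()['joint_pos'].round(2))
plan(500,0,50,181.9,-28)"
```

```text
[-0.28 -0.07 -1.03  0.    0.19 -0.25]
shift [34.3  3.3 25.5] turn [ 0.05  0.84 -0.  ] t 13.93 tcp [512.6  -3.2  90.8] gap 55.4 F [-0.6  0.7 -1.4]
```

Emit:
{"name": "move_arm", "arguments": {
  "targets": [
    [[17,2,12],[0,0.4,0],0.1],
    [[34,3,25],[0.05,0.84,0],0.1],
    [[34,3,25],[0.05,0.84,0],0.1],
    [[34,3,25],[0.05,0.84,0],0.1]
  ]
}}

```text
clock: 14.42
tcp_pos: [0.5014, -0.0, 0.0518]
orientation: [0.244, -0.017, 0.97, 0.004]
wrist_force: [0.2, 1.1, -0.8]
finger_gap: 0.0556
grip_force: 55.1
```

```bash
python3 -c "
from h import *
print(env.get_state()['joint_pos'].round(2))
plan(500,0,30,181.9,-28)"
```

```text
[-0.24  0.03 -0.96  0.11  0.13 -0.24]
shift [11.5  0.1 18.6] turn [0.01 0.02 0.  ] t 14.43 tcp [501.4  -0.   51.8] gap 55.6 F [ 0.2  1.1 -0.8]
```

Emit:
{"name": "move_arm", "arguments": {
  "targets": [
    [[6,0,9],[0,0,0],0.1],
    [[11,0,18],[0,0,0],0.1],
    [[13,0,22],[0,0,0],0.1],
    [[14,0,25],[0,0,0],0.1],
    [[14,0,25],[0,0,0],0.1]
  ]
}}

```text
clock: 15.05
tcp_pos: [0.5016, -0.0004, 0.0237]
orientation: [0.244, -0.016, 0.97, 0.004]
wrist_force: [0.5, -0.3, -1.2]
finger_gap: 0.0551
grip_force: 55.1
```

```bash
python3 -c "
from h import *
print(env.get_state()['joint_pos'].round(2))
plan(500,0,21.4,181.9,-28)"
```

```text
[-0.24  0.09 -1.    0.    0.13 -0.24]
shift [2.5 0.4 1.3] turn [0.   0.03 0.  ] t 15.05 tcp [ 5.016e+02 -4.000e-01  2.370e+01] gap 55.1 F [ 0.5 -0.3 -1.2]
```

Emit:
{"name": "move_arm", "arguments": {
  "targets": [
    [[1,0,2],[0,0,0],0.1],
    [[1,0,2],[0,0,0],0.1],
    [[1,0,2],[0,0,0],-0.6],
    [[1,0,2],[0,0,0],-0.8],
    [[1,0,2],[0,0,0],-0.8]
  ]
}}

```text
clock: 15.68
tcp_pos: [0.5017, -0.0003, 0.0214]
orientation: [0.244, -0.016, 0.97, 0.004]
wrist_force: [0.4, 0.0, -0.5]
finger_gap: 0.0767
grip_force: 0.0
```

Emit:
{"name": "move_arm", "arguments": {
  "targets": [
    [[0,0,0],[0,0,0],-0.8],
    [[0,0,-15],[0,0,0],-0.8],
    [[0,0,-40],[0,0.4,0],-0.8],
    [[0,0,-65],[0,1.2,0],-0.8],
    [[0,0,-90],[0,2,0],-0.8]
  ]
}}

```text
clock: 16.3
tcp_pos: [0.4584, -0.0018, 0.1022]
orientation: [0.071, -0.017, 0.997, 0.001]
wrist_force: [1.2, -0.5, -0.7]
finger_gap: 0.0772
grip_force: 0.0
```

```bash
python3 -c "
from h import *
p=shot('top')
for t in ['stock_short','kit_long']:
  for r in env.regions_of(t,p)[:7]: print(t,np.round(np.argwhere(r['mask']).mean(0)[::-1]),rect(p,r['mask'],.016),np.round(r['confidence'],2))
p=wshot('w5.png')
plan(465,0,150,91.9)"
```

```text
stock_short [422. 306.] [ 414.  -192.8    9.3   69.3   80.1] 0.67
stock_short [334. 268.] [494.1  19.9  14.   29.3  49.8] 0.41
kit_long [162. 211.] [619.  406.3  59.3  55.1  28.7] 0.86
kit_long [346. 207.] [638.4 -17.3  56.6  58.2   1.2] 0.75
kit_long [150. 278.] [465.  425.6  61.4  56.5  79.9] 0.69
kit_long [174. 160.] [742.3 387.1  59.9  56.8  50.3] 0.65
shift [-12.    1.7 -48.2] turn [0.66 0.66 8.99] t 16.5 tcp [460.3  -1.9 100.5] gap 76.6 F [ 0.6  0.1 -0.6]
```

View pics/w5.png

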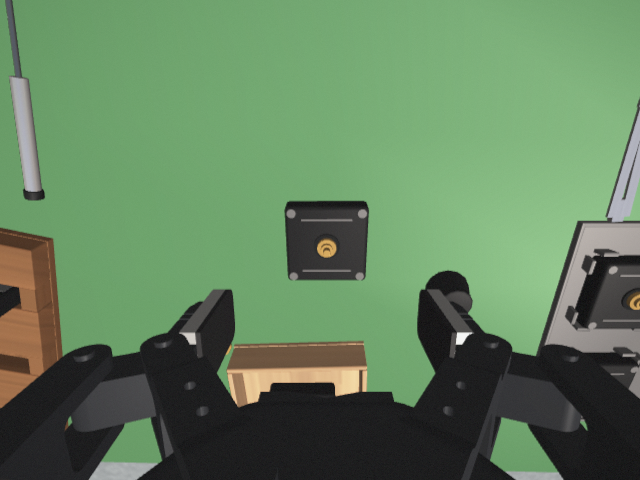

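The wrist view shows stock_short lying flat on the mat, shaft up at (327,247) and released. Rotating a quarter turn above it to take it by its x sides.

```bash
python3 - <<'E'
from h import *
p=wshot()
for t in ['stock_short','kit_long']:
  for r in env.regions_of(t,p)[:3]: print(t,np.round(np.argwhere(r['mask']).mean(0)[::-1]),rect(p,r['mask'],.016),np.round(r['confidence'],2))
plan(459,0,120,91.9)
E
```

```text
stock_short [325. 243.] [471.9  -1.4  60.4  55.8   2.1] 0.96
kit_long [ 22. 120.] [ 393.1 -181.4   11.7  113.4   79.8] 0.71
kit_long [307. 390.] [606.3 -15.7  12.4  52.5   2. ] 0.57
shift [ -4.6   1.4 -20.6] turn [0.65 0.64 8.99] t 16.65 tcp [457.5  -1.5  99. ] gap 77.0 F [-0.9 -0.4 -0.8]
```

```bash
python3 - <<'E'
from h import *
plan(474,-1.4,120,92.1)
plan(474,-1.4,120,140)
E
```

```text
shift [-19.4  -0.5 -18.5] turn [0.65 0.64 8.97] t 16.65 tcp [457.5  -1.5  99. ] gap 77.0 F [-0.9 -0.4 -0.8]
shift [-19.4  -0.5 -18.5] turn [0.3  0.78 4.19] t 16.65 tcp [457.5  -1.5  99. ] gap 77.0 F [-0.9 -0.4 -0.8]
```

Emit:
{"name": "move_arm", "arguments": {
  "targets": [
    [[-4,0,-4],[0.06,0.16,0.85],-0.8],
    [[-8,0,-8],[0.12,0.32,1.7],-0.8],
    [[-12,0,-12],[0.18,0.48,2.5],-0.8],
    [[-16,0,-15],[0.24,0.64,3.4],-0.7],
    [[-19,0,-18],[0.3,0.78,4.2],-0.6]
  ]
}}

```text
clock: 17.27
tcp_pos: [0.4742, -0.001, 0.1199]
orientation: [-0.0, 0.345, 0.938, 0.0]
wrist_force: [-0.8, 0.5, -0.4]
finger_gap: 0.0681
grip_force: 0.0
```

```bash
python3 - <<'E'
from h import *
plan(474,-1.4,120,92.1)
E
```

```text
shift [-0.1 -0.4 -0.1] turn [ 0.   -0.    4.75] t 17.27 tcp [474.2  -1.  119.9] gap 68.1 F [-0.8  0.5 -0.4]
```

Emit:
{"name": "move_arm", "arguments": {
  "targets": [
    [[0,0,0],[0,0,0.95],-0.6],
    [[0,0,0],[0,0,1.9],-0.6],
    [[0,0,0],[0,0,2.85],-0.6],
    [[0,0,0],[0,0,3.8],-0.6],
    [[0,0,0],[0,0,4.75],-0.6]
  ]
}}

```text
clock: 17.9
tcp_pos: [0.4739, -0.0011, 0.1198]
orientation: [0.0, 0.694, 0.72, 0.001]
wrist_force: [-0.1, -0.2, -0.3]
finger_gap: 0.0682
grip_force: 0.0
```

Emit:
{"name": "move_arm", "arguments": {
  "targets": [
    [[0,0,0],[0,0,0],-0.6],
    [[0,0,0],[0,0,0],-0.6]
  ]
}}

```text
clock: 18.15
tcp_pos: [0.4745, -0.0012, 0.1205]
orientation: [0.0, 0.691, 0.722, 0.001]
wrist_force: [0.1, -0.2, 0.4]
finger_gap: 0.0681
grip_force: 0.0
```

```bash
python3 - <<'E'
from h import *
p=wshot()
for t in ['stock_short']:
  for r in env.regions_of(t,p)[:3]: print(t,np.round(np.argwhere(r['mask']).mean(0)[::-1]),rect(p,r['mask'],.016),np.round(r['confidence'],2))
plan(474,-1.4,0,92.1)
E
```

```text
stock_short [325. 236.] [4.743e+02 1.000e-01 5.630e+01 5.690e+01 2.200e+00] 0.66
shift [ -0.2  -1.1 120.8] turn [ 0.01 -0.    0.04] t 18.25 tcp [474.9  -1.2 120.8] gap 68.0 F [-0.3 -0.4  0.9]
```

Emit:
{"name": "move_arm", "arguments": {
  "targets": [
    [[0,-1,40],[0,0,0.04],-0.6],
    [[0,-1,75],[0,0,0.04],-0.6],
    [[0,-1,102],[0,0,0.04],-0.6],
    [[0,-1,116],[0,0,0.04],-0.6],
    [[0,-1,120],[0,0,0.04],-0.6]
  ]
}}

```text
clock: 18.88
tcp_pos: [0.4741, -0.0012, 0.0006]
orientation: [0.0, 0.695, 0.719, 0.0]
wrist_force: [-0.0, -0.8, 0.4]
finger_gap: 0.0684
grip_force: 0.0
```

Emit:
{"name": "move_arm", "arguments": {
  "targets": [
    [[0,0,0],[0,0,0],-0.6],
    [[0,0,0],[0,0,0],-0.2],
    [[0,0,0],[0,0,0],0.1],
    [[0,0,0],[0,0,0],0.1],
    [[0,0,0],[0,0,0],0.1]
  ],
  "squeeze": 40
}}

```text
clock: 19.5
tcp_pos: [0.4756, -0.0014, 0.0024]
orientation: [0.002, 0.695, 0.719, 0.001]
wrist_force: [-0.8, 0.5, 7.0]
finger_gap: 0.0549
grip_force: 43.1
```

Emit:
{"name": "move_arm", "arguments": {
  "targets": [
    [[0,0,-12],[0,0,0],0.1],
    [[0,0,-35],[0,0,0],0.1],
    [[0,0,-65],[0,0,0],0.1],
    [[0,0,-90],[0,0,0],0.1],
    [[0,0,-90],[0,0,0],0.1]
  ]
}}

```text
clock: 20.12
tcp_pos: [0.476, -0.0015, 0.0935]
orientation: [0.003, 0.695, 0.719, 0.002]
wrist_force: [0.6, 0.3, -1.5]
finger_gap: 0.0546
grip_force: 42.6
```

```bash
python3 - <<'E'
from h import *
p=shot('top')
for r in env.regions_of('kit_tray',p)[:1]: print(rect(p,r['mask'],.004))
for r in env.landmark_of('pocket0',p)[:5]: print(np.round(r['centre'],4),round(r['confidence'],2))
plan(595,292.5,95,91.9)
E
```

```text
[551.8 257.3 199.7 153.7   2.6]
[0.5064 0.2888 0.0018] 0.96
[0.5959 0.2242 0.0036] 0.71
[ 0.509   0.2216 -0.0007] 0.59
shift [289.3 131.5  -4.3] turn [ 0.   -0.    0.01] t 20.27 tcp [473.6  -1.2  90.5] gap 54.6 F [-0.7 -1.  -1.2]
```

Emit:
{"name": "move_arm", "arguments": {
  "targets": [
    [[30,14,0],[0,0,0],0.1],
    [[80,36,-1],[0,0,0],0.1],
    [[130,59,-2],[0,0,0],0.1],
    [[180,82,-3],[0,0,0],0.1],
    [[215,100,-4],[0,0,0],0.1]
  ]
}}

```text
clock: 20.9
tcp_pos: [0.5664, 0.2191, 0.0936]
orientation: [-0.0, 0.694, 0.72, -0.0]
wrist_force: [-0.1, -0.8, -1.7]
finger_gap: 0.0549
grip_force: 42.6
```

Emit:
{"name": "move_arm", "arguments": {
  "targets": [
    [[0,10,0],[0,0,0],0.1],
    [[0,22,0],[0,0,0],0.1],
    [[0,30,0],[0,0,0],0.1],
    [[0,30,0],[0,0,0],0.1],
    [[0,30,0],[0,0,0],0.1]
  ]
}}

```text
clock: 21.52
tcp_pos: [0.5965, 0.2173, 0.0954]
orientation: [0.0, 0.695, 0.719, 0.001]
wrist_force: [0.1, -0.3, -0.9]
finger_gap: 0.0547
grip_force: 42.6
```

```bash
python3 - <<'E'
from h import *
p=wshot('w6.png')
for r in env.regions_of('kit_tray',p)[:1]: print(rect(p,r['mask'],.004),r['confidence'])
for r in env.landmark_of('pocket0',p)[:5]: print(np.round(r['centre'],4),round(r['confidence'],2))
t=np.radians(1.9);c=np.array([551,257])
for a in [(45,34),(-45,34)]:
  q=c+np.array([a[0]*np.cos(t)-a[1]*np.sin(t),a[0]*np.sin(t)+a[1]*np.cos(t)]); print(a,q)
  for d in [(30.8,30.8),(-30.8,30.8),(-30.8,-30.8),(30.8,-30.8)]:
    print(proj(p,[*(q+np.array([d[0]*np.cos(t)-d[1]*np.sin(t),d[0]*np.sin(t)+d[1]*np.cos(t)]))/1000,.014]).round())
plan(595,292.5,95,91.9)
E
```

```text
[596.1 237.1  59.3  30.6   1.9] 0.62
[0.5966 0.2962 0.003 ] 0.73
[0.596  0.2147 0.0931] 0.45
(45, 34) [594.84798365 292.47329037]
[380.  76.]
[275.  76.]
[279. 181.]
[376. 182.]
(-45, 34) [504.89746422 289.48932431]
[227.  76.]
[123.  76.]
[138. 181.]
[234. 181.]
shift [74.7  1.1  0.6] turn [ 0.01 -0.    0.01] t 21.68 tcp [596.5 217.8  95.6] gap 54.5 F [ 0.3 -0.5 -0.1]
```

View pics/w6.png

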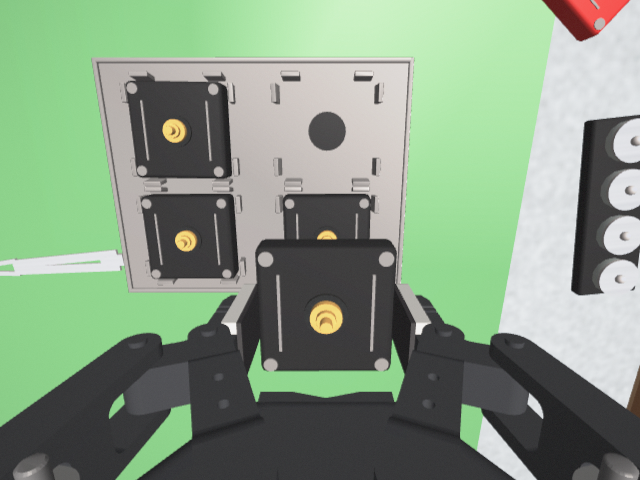

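The wrist view shows stock_short held level with its shaft at (326,316). The free pocket's centre disc is at (327,131), with ribs on all sides. I measure both in this same picture.

```bash
python3 - <<'E'
from h import *
p=wshot(); g=cv2.cvtColor(p['pixels'],cv2.COLOR_RGB2GRAY)
m=(g[105:158,300:355]<100).astype(np.uint8); n,l,s,c=cv2.connectedComponentsWithStats(m)
i=1+s[1:,4].argmax(); uv=c[i]+[300,105]; print('disc',uv,s[i],atz(p,uv,.004)*1000)
st=env.get_state(); T=st['tcp_pos']*1000; print('tcp',T)
# held movement screws + outline
bl=cv2.HoughCircles(cv2.medianBlur(g,3)[230:385,245:405],cv2.HOUGH_GRADIENT,1,60,param1=100,param2=12,minRadius=5,maxRadius=10)
print(None if bl is None else (bl[0]+[245,230,0]).round(1).tolist())
zt=(T[2]-2+16)/1000
for q in [(265,259),(386.5,259),(270,365),(382.5,365)]: print(q,atz(p,q,zt)*1000-T)
for t in ['stock_short']:
  for r in env.regions_of(t,p)[:3]: print(np.argwhere(r['mask']).mean(0)[::-1].round(),rect(p,r['mask'],zt)[:2]-T[:2],rect(p,r['mask'],zt)[2:])
E
```

```text
disc [326.66760037 131.61251167] [   9    8   36   38 1071] [594.37776189 292.95325622   4.        ]
tcp [596.49811432 217.94750748  95.61626955]
[[386.5, 258.5, 7.1], [381.5, 364.5, 6.9], [265.5, 258.5, 7.1], [326.5, 240.5, 9.4], [325.5, 323.5, 6.9], [270.5, 364.5, 6.0]]
(265, 259) [-24.62698125  22.83995701  14.        ]
(386.5, 259) [22.48365011 24.45782157 14.        ]
(270, 365) [-23.01375009 -24.27540183  14.        ]
(382.5, 365) [ 24.57310871 -22.66026034  14.        ]
[325. 304.] [-0.49811432  2.65249252] [54.5 58.   2.1]
```

Emit:
{"name": "move_arm", "arguments": {
  "targets": [
    [[25,0,0],[0,0,0.01],0.1],
    [[55,0,0],[0,0,0.01],0.1],
    [[75,0.5,0],[0,0,0.01],0.1],
    [[75,0.5,10],[0,0,0.01],0.1],
    [[75,0.5,20],[0,0,0.01],0.1]
  ]
}}

```text
clock: 22.4
tcp_pos: [0.5944, 0.2925, 0.0745]
orientation: [0.001, 0.695, 0.719, 0.0]
wrist_force: [-0.2, -0.6, -1.0]
finger_gap: 0.0548
grip_force: 42.7
```

Emit:
{"name": "move_arm", "arguments": {
  "targets": [
    [[0,0,20],[0,0,0],0.1],
    [[0,0,40],[0,0,0],0.1],
    [[0,0,40],[0,0,0],0.1],
    [[0,0,40],[0,0,0],0.1]
  ]
}}

```text
clock: 22.9
tcp_pos: [0.595, 0.2924, 0.0356]
orientation: [0.001, 0.696, 0.718, 0.001]
wrist_force: [-0.6, -0.3, -0.5]
finger_gap: 0.0551
grip_force: 42.6
```

```bash
python3 - <<'E'
from h import *
for i in range(2): plan(594.5,292.9,6,91.9); env.read_camera('wrist')
plan(594.5,292.9,6,91.9)
E
```

```text
shift [ 0.5 -0.6 29.6] turn [ 0.01 -0.   -0.01] t 22.9 tcp [595.  292.4  35.6] gap 55.1 F [-0.6 -0.3 -0.5]
shift [ 0.2 -1.  30.2] turn [ 0.02 -0.   -0.01] t 22.95 tcp [595.4 292.7  36.2] gap 55.1 F [0.3 0.1 0.4]
shift [-0.  -1.2 30.4] turn [ 0.02 -0.   -0.01] t 23.0 tcp [595.6 293.   36.4] gap 55.3 F [-0.1  0.5 -0.8]
```

Emit:
{"name": "move_arm", "arguments": {
  "targets": [
    [[0,-1,8],[0,0,0],0.1],
    [[0,-1,16],[0,0,0],0.1],
    [[0,-1,22],[0,0,0],0.1],
    [[0,-1,25],[0,0,0],0.1],
    [[0,-1,25],[0,0,0],0.1]
  ]
}}

```text
clock: 23.62
tcp_pos: [0.5936, 0.293, 0.01]
orientation: [0.0, 0.695, 0.719, 0.0]
wrist_force: [0.1, 0.8, -1.3]
finger_gap: 0.0548
grip_force: 42.6
```

Emit:
{"name": "move_arm", "arguments": {
  "targets": [
    [[0,0,1],[0,0,0],0.1],
    [[0,0,2],[0,0,0],0.1],
    [[0,0,3],[0,0,0],0.1],
    [[0,0,4.5],[0,0,0],0.1],
    [[0,0,6],[0,0,0],0.1]
  ]
}}

```text
clock: 24.25
tcp_pos: [0.594, 0.2931, 0.0064]
orientation: [0.001, 0.695, 0.719, 0.001]
wrist_force: [-5.8, -3.1, 17.8]
finger_gap: 0.0545
grip_force: 44.6
```

Emit:
{"name": "move_arm", "arguments": {
  "targets": [
    [[0,0,-1.5],[0,0,0],0.1],
    [[0,0,-1.5],[0,0,0],-0.1],
    [[0,0,-1.5],[0,0,0],-0.45],
    [[0,0,-1.5],[0,0,0],-0.6],
    [[0,0,-1.5],[0,0,0],-0.6]
  ]
}}

```text
clock: 24.88
tcp_pos: [0.5938, 0.293, 0.0056]
orientation: [0.001, 0.695, 0.719, 0.001]
wrist_force: [-0.4, -0.3, -0.2]
finger_gap: 0.0682
grip_force: 0.0
```

Emit:
{"name": "move_arm", "arguments": {
  "targets": [
    [[0,0,-20],[0,0,0],-0.6],
    [[0,0,-50],[0,0,0],-0.6],
    [[-30,0,-90],[0,0,0],-0.6],
    [[-65,0,-120],[0,0,0],-0.6],
    [[-75,0,-130],[0,0,0],-0.6]
  ]
}}

```text
clock: 25.5
tcp_pos: [0.5974, 0.2167, 0.1383]
orientation: [0.002, 0.696, 0.718, 0.002]
wrist_force: [-0.2, 0.9, 0.7]
finger_gap: 0.0679
grip_force: 0.0
```

Emit:
{"name": "move_arm", "arguments": {
  "targets": [
    [[0,0,0],[0,0,0],-0.6],
    [[0,0,0],[0,0,0],-0.6]
  ]
}}

```text
clock: 25.75
tcp_pos: [0.5952, 0.2187, 0.1344]
orientation: [-0.0, 0.695, 0.719, -0.0]
wrist_force: [0.2, -0.3, -2.1]
finger_gap: 0.0679
grip_force: 0.0
```

```bash
python3 - <<'E'
from h import *
p=wshot('w7.png')
for t in ['stock_short','kit_long']:
  for r in env.regions_of(t,p)[:5]: print(t,np.argwhere(r['mask']).mean(0)[::-1].round(),rect(p,r['mask'],.02),round(r['confidence'],2))
  for r in env.landmark_of(t,p)[:5]: print(t,np.round(r['centre'],4),round(r['confidence'],2))
s=env.get_state();print(s['clock'],s['tcp_pos'])
cv2.imwrite('pics/w7c.png',cv2.resize(p['pixels'][40:300,60:440,::-1],(800,547),interpolation=2))
E
```

```text
stock_short [327. 132.] [593.6 293.4  55.5  54.7   1.9] 0.91
stock_short [272. 168.] [552.7 258.9 185.7 144.8   1.9] 0.34
stock_short [0.5937 0.2902 0.0046] 0.62
kit_long [547.  21.] [734.  363.6  72.2  33.9   1.9] 0.76
kit_long [362.   6.] [615.3 371.8  26.4   9.7   1.9] 0.56
kit_long [ 90. 251.] [405.6 199.3 112.8  14.2   7.1] 0.55
26.0 [0.59544743 0.21868204 0.13485453]
```

View pics/w7c.png

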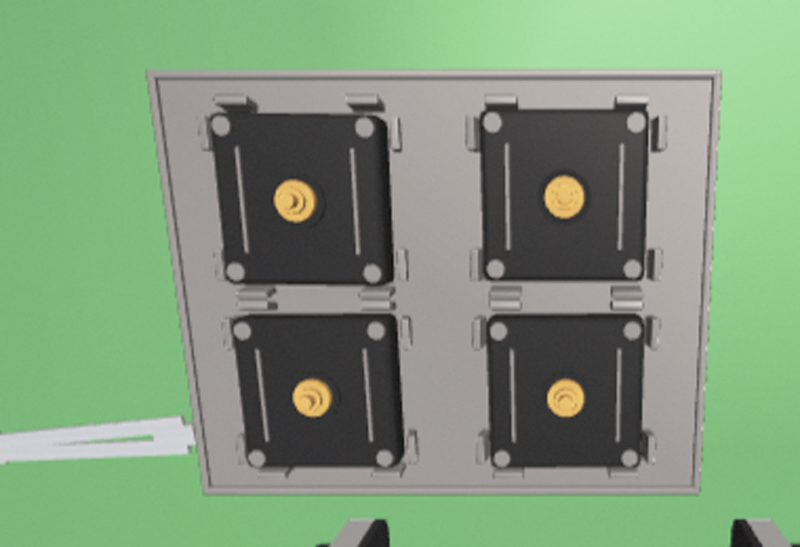

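The tray view shows all four movements level between their ribs. stock_short is home in the former free pocket at (565,196). The earlier top picture had kit_long flat at the centre of the box. Handing in.

```bash
python3 -c "
from h import *
print(env.hand_in())"
```

```text
the job is handed in; nothing more can be done
None
```

The job is handed in at about 26 s of the 64 s, but no verdict came back: kit_long stands shaft up in the returns box, and stock_short was laid on the mat, let go, retaken and now lies flat in the free tray pocket, both judged from the camera pictures.

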